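# Lay one tea place from the saucer dispenser

## Task

Lay a tea place: pull the dispenser's little front flap all the way down, draw the bottom wooden saucer out of the outlet while the saucers above stay in their chute, and lay it flat in the middle of the tea board, lengthwise along the board. Then push the flap back up until it is fully home, and stand the small handleless cup upright in the middle of that saucer. Do not drop or throw the saucer or the cup, and leave the other things on the table where they are.

Things in the scene. Friction and masses are not known exactly. Their poses are not given: they have to be found in the camera images.
- dispenser: dark wooden saucer dispenser, fixed: an open-topped chute on a plinth. Origin: on the table under the middle of the chute's front wall (gate, outer face); outlet to its -x, y across, z up. Its floor is at z = 40 mm and goes on 51 mm out of the gate as a tongue 48 mm wide, free above and beside; gate's underside z = 58. Chute inside x = 6 to 132, y = -30 to 30; walls 6 mm, tops at z = 110.
- flap (a joint): bottom-hinged flap before the outlet, 7 mm thick, 44 mm wide: 0 = upright, fully home; grows as it is pulled out (-x) and down, to 1.571 rad = level, fully open, its bar's top 3 mm below the floor's top so a saucer slides out over it. Starts shut or a little ajar. Stiff hinge: stays where left; about 1 N at the bar moves it. Hinge line along the dispenser's y at x = -58, z = 30 mm.
- flap_bar (a point): centre of the round bar along the flap's free edge, 14 mm thick and 44 mm long (along the dispenser's y), 60 mm from the hinge line; turns with the flap. Its two ends can be pinched from above, along y, with the flap shut (bar at z = 90 mm) or open (z = 30 mm); nothing lies beside it.
- saucer1_mid (a point): centre (half-way up) of the bottom saucer of the stack: a flat light-wood slab 120 mm (its x) x 56 mm (its y) x 12 mm, like the others, about 55 g, its axes as the dispenser's. Its nose (-x end) sticks about 34 mm out under the gate, over the tongue, some 20 mm short of the shut flap; its long sides can be pinched there from above.
- saucer2_mid (a point): centre of the second saucer, same size, in the chute on top of the first; sits about 43 mm further in (dispenser x = 69 mm); drops 12 mm to the floor when the bottom one has been drawn
- saucer3_mid (a point): centre of the third saucer, on the second
- saucer4_mid (a point): centre of the top saucer, on the third
- board_mid (a point): middle of the top of the tea board, a flat wooden board 180 mm (its x) x 120 mm (its y) x 12 mm without a rim, fixed to the table
- cup_mid (a point): centre (half-way up) of the small white handleless cup, 54 mm across at the rim, 50 mm tall, narrower at the foot, wall 4 mm, about 90 g; stands mouth up on the table
- mug: mug with a handle, 80 mm across and 95 mm tall, mouth up; origin under its centre; leave it alone
- jar: capped amber jar, 64 mm across, 85 mm tall; origin under its centre; leave it alone
- canister: black canister with a steel cap, 70 mm across, 120 mm tall; origin under its centre; leave it alone
- spoon: steel spoon, 160 mm long, lying on the table; origin under its centre; leave it alone
- bowl: blue bowl, 110 mm across, 50 mm tall; origin under its centre; leave it alone
- shaker: plain steel shaker, 40 mm across, 70 mm tall; origin under its centre; leave it alone
There are look-alikes about, which are no part of the job. What is shaped like the part that bears saucer1_mid but blue or yellow is not meant.

How it is judged (in metres and radians):
On the way, in this order (a step that is already met when the one before it is completed fails the run):
1. the flap is pulled all the way down (value of joint flap above 1.4 rad and x of saucer1_mid in the frame of dispenser above 0 m), for 0.1 s.
2. the bottom saucer is out of the chute past the gate, the others lie flat in the chute one step lower (x of saucer1_mid in the frame of dispenser below -0.06 m and x of saucer2_mid in the frame of dispenser between 0.055 and 0.083 m and z of saucer2_mid in the frame of dispenser between 0.042 and 0.05 m and angle between each of saucer2_mid, saucer3_mid, saucer4_mid's own z axis and vertical below 0.08 rad and x of saucer3_mid in the frame of dispenser between 0.055 and 0.083 m and z of saucer3_mid in the frame of dispenser between 0.054 and 0.062 m and x of saucer4_mid in the frame of dispenser between 0.055 and 0.083 m and z of saucer4_mid in the frame of dispenser between 0.066 and 0.074 m), for 0.1 s.
3. the saucer lies flat in the middle of the board, lengthwise, and is let go (horizontal distance between saucer1_mid and board_mid below 0.02 m and angle between the x axis of saucer1_mid and the x axis of board_mid, either way round below 0.2 rad and angle between saucer1_mid's own z axis and vertical below 0.06 rad and z of saucer1_mid in the frame of board_mid between 0.003 and 0.009 m and contact force between saucer1 and the fingers below 0.05 N and linear speed of saucer1 below 0.02 m/s), for 0.2 s.
4. the flap is pushed up fully home (value of joint flap below 0.08 rad), for 0.2 s.
5. the cup stands in the middle of the saucer (horizontal distance between cup_mid and saucer1_mid below 0.014 m and z of cup_mid in the frame of saucer1_mid between 0.027 and 0.035 m and angle between cup_mid's own z axis and vertical below 0.08 rad and contact force between cup and the fingers below 0.05 N), for 0.2 s.
At the end, for the whole second after the job is handed in: saucer flat on the board, within 20 mm of its middle and 0.2 rad of lengthwise; cup upright on it within 14 mm of its middle, at rest; the other three saucers flat in the chute within 14 mm of their places, one step lower; flap below 0.08 rad (horizontal distance between saucer1_mid and board_mid below 0.02 m and angle between the x axis of saucer1_mid and the x axis of board_mid, either way round below 0.2 rad and angle between saucer1_mid's own z axis and vertical below 0.06 rad and z of saucer1_mid in the frame of board_mid between 0.003 and 0.009 m and x of saucer2_mid in the frame of dispenser between 0.055 and 0.083 m and z of saucer2_mid in the frame of dispenser between 0.042 and 0.05 m and angle between each of saucer2_mid, saucer3_mid, saucer4_mid, cup_mid's own z axis and vertical below 0.08 rad and x of saucer3_mid in the frame of dispenser between 0.055 and 0.083 m and z of saucer3_mid in the frame of dispenser between 0.054 and 0.062 m and x of saucer4_mid in the frame of dispenser between 0.055 and 0.083 m and z of saucer4_mid in the frame of dispenser between 0.066 and 0.074 m and value of joint flap below 0.08 rad and horizontal distance between cup_mid and saucer1_mid below 0.014 m and z of cup_mid in the frame of saucer1_mid between 0.027 and 0.035 m and linear speed of each of cup, saucer1 below 0.02 m/s); the robot touches nothing.
It fails at once if an upper saucer is pulled out of or lifted from the chute (x of any of saucer2_mid, saucer3_mid, saucer4_mid in the frame of dispenser below 0.045 m or z of saucer2_mid in the frame of dispenser above 0.075 m or z of saucer3_mid in the frame of dispenser above 0.087 m or z of saucer4_mid in the frame of dispenser above 0.099 m).
It fails at once if the drawn saucer is dropped or thrown (linear speed of saucer1 above 0.7 m/s and contact force between saucer1 and the fingers below 0.05 N).
It fails at once if the cup is dropped, thrown or tipped over ((linear speed of cup above 0.7 m/s and contact force between cup and the fingers below 0.05 N) or angle between cup_mid's own z axis and vertical above 0.9 rad).
It fails at once if another thing on the table is moved more than 30 mm (distance of any of mug, jar, canister, spoon, bowl, shaker from where it was at the start of the episode above 0.03 m).
It also fails if it takes over 72 s, if anything falls off the work surface, if the arm or the gripper's body presses on something with over 40 N, if the wrist force passes 120 N, or if a joint passes its speed limit or range.

## Robot

A 6-joint arm with a two-finger parallel gripper is mounted at the origin on the work surface. World frame = base frame: x ahead of the robot, y to its left, z up, the work surface at z = 0. Lengths are in mm, angles in rad, forces in N, time in s.
With the tool pointing down it reaches from about 225 to 725 mm from the base axis. Payload 3.1 kg.
Tool frame: the origin (TCP) lies at the very end of the fingers, on their centre line; the grasp point (between the pads) lies 19 mm behind it; z points along the fingers, y is the line along which they close (so a half turn about z gives the same grasp; the last joint's range is limited). The gripper opens to 85 mm and grips with 20 to 120 N. Pads are 22 mm wide; open, the fingers measure 114 mm over their backs; the gripper's body (76 mm by 85 mm) begins 54 mm behind the grasp point. The pads swing forward as they close: fully open they stand 13 mm farther back than shut.
Start: joints at [1.008, 0.048, 0.099, 1.622, 0, 1.443], TCP at [221.151, 476.14, 231.312] pointing down, gripper open.
Joint ranges: [-2.91, 2.91], [-0.99, 1.94], [-1.21, 1.42], [-2.12, 2.29], [-1.49, 1.47], [-3.14, 3.14]. Speed limits (rad/s): [2.79, 2.79, 3.14, 3.14, 3.14, 3.14].

## Interface

Orientations are given as a unit quaternion [x, y, z, w].
In Python, from cell import r gives the robot as it stands. The module is installed in compiled form; this text tells all that it offers. Calls block until the motion is done:
- r.move_ptp(position, orientation): joint-space move of the TCP to a pose.
- r.line_to(position, rotation=None, velocity=150, until_force=None): straight line of the TCP; rotation=None keeps the orientation; velocity is the mean speed in mm/s. With until_force (N) it stops when the force on the tool has changed by that much, and returns True; else False.
- r.move_j(angles): joint-space move.
- r.set_gripper(opening, grasp_force=None): finger opening in mm; grasp_force is the grip in N (None keeps the last); returns when the fingers have stopped.
- r.dwell(seconds).
- r.solve_ik(position, orientation): joint angles nearest the present ones, or None.
- r.camera(name): name is "scene" or "top"; returns a dict with "image" (384x512x3 uint8, blue, green, red), "z_map" (384x512 float32, mm along the optical axis (not along the pixel's ray), 0 where there is no reading), "intrinsics" (3x3 intrinsics, pixels), "extrinsics" (4x4, takes a point from camera to world coordinates). Camera axes: x right, y down, z forward; pixel columns grow to the right and rows downward; lengths in mm; the calibration is good to about 2 mm. A picture is of the moment at which its call begins.
A pose or a line that the arm cannot do raises r.PlanningError and nothing moves.
- r.sign_off(): hands the job in; it is judged then, once.
Readings, each from a call of its own:
- r.get_time(): time.
- r.get_qpos(): joint angles.
- r.get_dq(): joint speeds.
- r.get_tau(): joint torques, N m.
- r.get_position(): TCP position.
- r.get_eef_rot(): TCP orientation.
- r.get_force(): force on the tool from outside, world axes, zero at the start.
- r.get_moment(): the same for the moment, N m.
- r.get_opening(): finger opening in mm.
- r.get_gripper_force(): force on a finger pad.
Only numpy, scipy, OpenCV 4.12 (cv2) and the standard library are available. Lean on these libraries where they do the work, as an engineer would, in place of code of your own. Each camera call takes 0.05 s, during which the arm holds its last target. There are 200 camera calls.

## Working session

There is one attempt and no reset: what is moved stays moved. The work goes in short steps, each a Python script; the robot and the scene stay as the last script left them, time stands still between calls to the robot, and variables do not carry over. Pictures are saved under pics/ and viewed, at most 10 in all, crops included, and the job is handed in when it is done.

```bash
mkdir -p pics
cat > h.py <<'E'
import numpy as np, cv2
from cell import r
def snap(n):
    c=r.camera(n); return c
def cloud(c):
    K=c["intrinsics"];E=c["extrinsics"];z=c["z_map"]
    v,u=np.mgrid[:z.shape[0],:z.shape[1]]
    p=np.stack([(u-K[0,2])/K[0,0]*z,(v-K[1,2])/K[1,1]*z,z],-1)
    return p@E[:3,:3].T+E[:3,3]
E
python3 - <<'E'
from h import *
for n in("scene","top"):
    c=snap(n); np.savez(f"pics/{n}0.npz",**c)
    cv2.imwrite(f"pics/{n}0.png",cv2.resize(c["image"],(800,600),interpolation=cv2.INTER_CUBIC))
    print(n,c["extrinsics"].round(3),c["intrinsics"].round(1),(c["z_map"]>0).mean())
print(r.get_eef_rot(),r.get_opening(),r.get_time())
E
```

```text
scene [[-9.300000e-02  6.090000e-01 -7.880000e-01  1.353243e+03]
 [ 9.960000e-01  6.600000e-02 -6.600000e-02  1.110310e+02]
 [ 1.200000e-02 -7.900000e-01 -6.120000e-01  6.840690e+02]
 [ 0.000000e+00  0.000000e+00  0.000000e+00  1.000000e+00]] [[371.3   0.  256.7]
 [  0.  371.3 198. ]
 [  0.    0.    1. ]] 0.9930572509765625
top [[-3.000000e-03 -9.960000e-01  9.300000e-02  4.717950e+02]
 [-1.000000e+00  5.000000e-03  1.500000e-02  2.516000e+01]
 [-1.600000e-02 -9.300000e-02 -9.960000e-01  1.310459e+03]
 [ 0.000000e+00  0.000000e+00  0.000000e+00  1.000000e+00]] [[492.9   0.  270.3]
 [  0.  492.9 192.6]
 [  0.    0.    1. ]] 0.9960378011067709
[ 2.15714048e-01  9.76455971e-01 -1.02457370e-03 -3.69341283e-04] 85.67114673024682 0.1
```

View pics/top0.png

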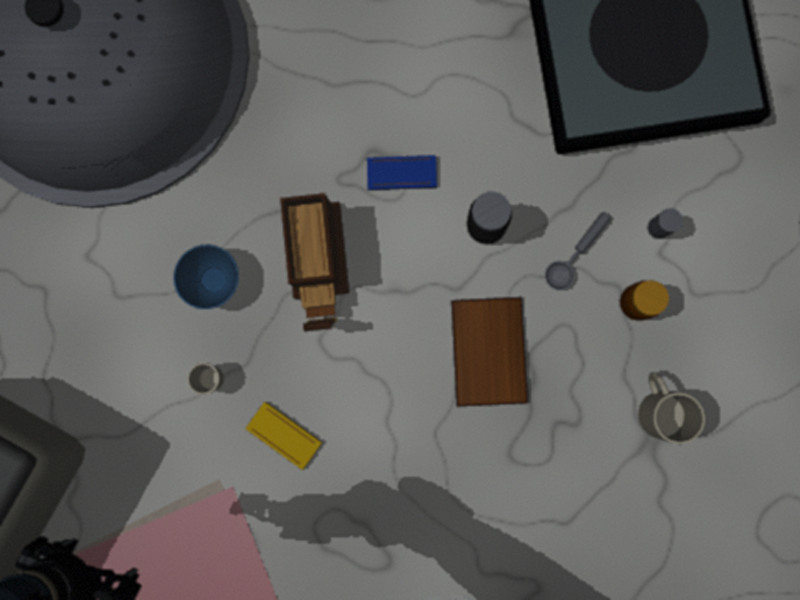

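View pics/scene0.png

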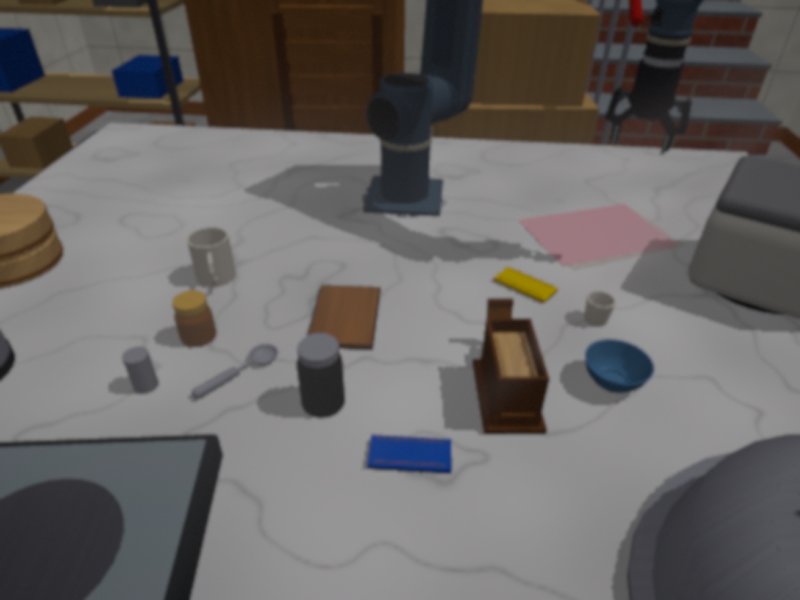

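Top view: the dispenser is at (310,245) with its outlet towards the robot and flap bar at (320,323). The board is at (490,352) and the cup at (205,378). The slabs shaped like saucers are the light-wood stack in the chute (310,245), a blue one at (402,172) and a yellow one at (285,435). The wooden one fits, because blue and yellow are excluded and only the wooden ones lie in the chute. The scene view agrees: flap upright at (500,310), cup at (600,308).

Run:
```python
from h import *
c=dict(np.load("pics/top0.npz")); P=cloud(c); im=c["image"]; s=1.5625
def box(x0,x1,y0,y1):
    m=np.zeros(P.shape[:2],bool); m[int(y0/s):int(y1/s),int(x0/s):int(x1/s)]=1; return m
def rect(m,t,lo=None):
    q=P[m]; R=cv2.minAreaRect(q[:,:2].astype(np.float32)); print(t,m.sum(),"z",np.percentile(q[:,2],[5,50,95]).round(1),"c",np.round(R[0],1),np.round(R[1],1),round(R[2],2)); return R
Z=P[...,2]
tab=box(400,440,460,480); print("table z",np.median(Z[tab]))
D=box(265,360,180,310); rect(D&(Z>102)&(Z<118),"walltops")
rect(box(265,360,180,350)&(Z>70)&(Z<97)&(im[...,2]>110),"saucertop")
F=box(290,350,312,345); rect(F&(Z>60),"bar")
rect(F&(Z>85),"bar>85")
N=box(290,350,275,325); rect(N&(Z>45)&(Z<60),"nose")
B=box(430,550,285,420); rect(B&(Z>6)&(Z<20)&(im[...,2].astype(int)>im[...,0]+25),"board")
C=box(180,235,355,400); rect(C&(Z>40),"cup rim"); rect(C&(Z>10),"cup")
cv2.imwrite("pics/crop1.png",cv2.resize(im[110:260,110:260],(600,600),interpolation=cv2.INTER_CUBIC))
```

```text
table z 0.21006815040118454
walltops 465 z [104.4 110.  114. ] c [686. 227.] [138.8  72.8] 6.25
saucertop 618 z [84.6 88.4 92.4] c [686.7 223. ] [115.9  42.3] 5.85
bar 112 z [ 88.7  95.1 645.4] c [520.3 126.4] [222.8  28.3] 71.64
bar>85 107 z [ 91.1  95.3 947.7] c [519.8 126.6] [222.8  27.3] 71.64
nose 333 z [47.5 52.1 56.9] c [590.7 211.6] [71.2 65.9] 9.41
board 2880 z [ 8.6 12.5 16.8] c [508.8 -66. ] [174.7 115.8] 2.6
cup rim 138 z [41.2 49.1 55. ] c [463.7 227.5] [404.6  50.9] 89.69
cup 255 z [14.6 42.8 52.8] c [463.7 227.5] [404.6  50.9] 89.69
```

View pics/crop1.png

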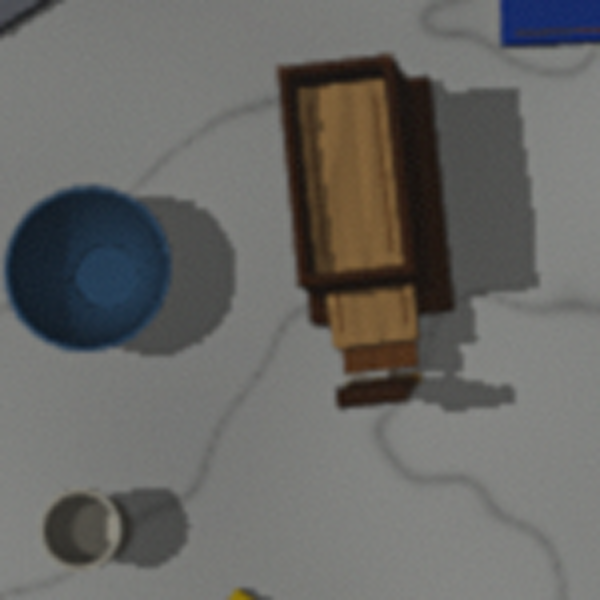

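The crop shows the light-wood stack in the dark chute with its nose at (372,320), the tongue at (382,358), the flap bar at (378,390) and the cup rim at (84,527). I'll refine these with colour masks cast onto planes at the known heights.

```bash
cat >> h.py <<'E'
def ray(c,uv,z):
    K=c["intrinsics"];E=c["extrinsics"];uv=np.asarray(uv,float).reshape(-1,2)
    d=np.c_[(uv[:,0]-K[0,2])/K[0,0],(uv[:,1]-K[1,2])/K[1,1],np.ones(len(uv))]@E[:3,:3].T
    return E[:3,3]+d*((z-E[2,3])/d[:,2])[:,None]
def mrect(c,m,z,t):
    m=m.astype(np.uint8); n,l,st,_=cv2.connectedComponentsWithStats(m); k=1+np.argmax(st[1:,4])
    v,u=np.where(l==k); q=ray(c,np.c_[u,v],z)[:,:2]; R=cv2.minAreaRect(q.astype(np.float32))
    print(t,len(u),"c",np.round(R[0],1),np.round(R[1],1),round(R[2],2),"mean",q.mean(0).round(1),"px",(u.mean().round(1),v.mean().round(1))); return R
E
python3 - <<'E'
from h import *
c=dict(np.load("pics/top0.npz")); im=c["image"].astype(int); P=cloud(c); Z=P[...,2]
def box(x0,x1,y0,y1):
    m=np.zeros(im.shape[:2],bool); m[y0:y1,x0:x1]=1; return m
b,g,rr=im[...,0],im[...,1],im[...,2]
hs=cv2.cvtColor(c["image"],cv2.COLOR_BGR2HSV); S=hs[...,1]
brown=(rr>b+12)
mrect(c,box(185,225,202,214)&brown,97,"bar")
light=(rr>115)&(rr>b+30)
mrect(c,box(185,225,181,202)&light,52,"nose")
mrect(c,box(275,350,180,270)&brown,12,"board")
mrect(c,box(118,148,228,258)&(Z>35)&(Z<60),50,"cup rim")
mrect(c,box(118,142,228,258)&(rr>b+6),50,"cup col")
m=box(170,225,115,200)&(Z>100)&(Z<120); mrect(c,m,110,"walls")
s=dict(np.load("pics/scene0.npz")); im=s["image"]
cv2.imwrite("pics/crop2.png",cv2.resize(im[160:290,290:430],(646,600),interpolation=cv2.INTER_CUBIC))
E
```

```text
bar 142 c [552.9 206.6] [51.9 19.8] 89.77 mean [553.  208.4] px (np.float64(203.8), np.float64(206.0))
nose 159 c [599.9 219.7] [29.3 49.7] 4.95 mean [597.8 219.3] px (np.float64(202.4), np.float64(189.8))
board 3061 c [508.6 -66. ] [178.5 118.7] 2.63 mean [508.1 -65.8] px (np.float64(312.7), np.float64(224.8))
cup rim 155 c [464.7 403.7] [51.1 51.4] 1.24 mean [465.  406.9] px (np.float64(128.7), np.float64(241.9))
cup col 290 c [465.3 404.3] [53.2 53.5] 45.75 mean [465.3 402. ] px (np.float64(130.7), np.float64(241.8))
walls 489 c [685.5 226.4] [140.   73.4] 6.44 mean [686.1 227.5] px (np.float64(195.8), np.float64(152.0))
```

View pics/crop2.png

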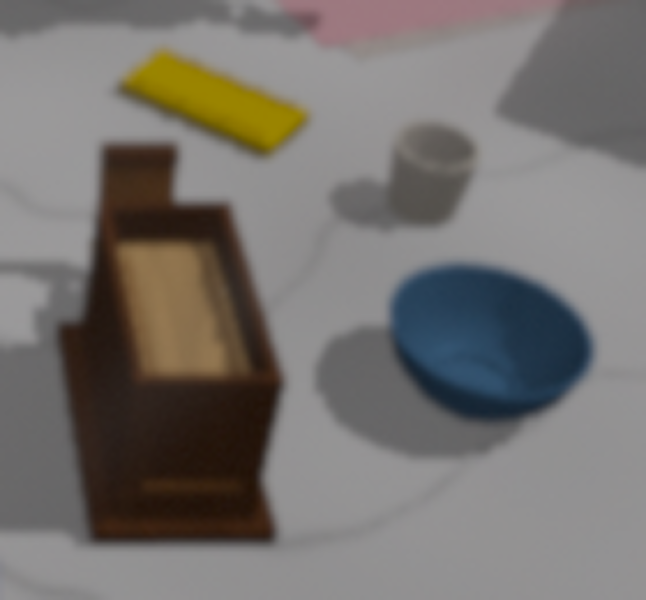

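The scene crop shows the flap upright before the chute at (140,160) and the cup alone at (433,170). Measured: dispenser origin about (617.4, 219.4) at yaw 6.3° (walls 140x73 against a known 138x72), flap about 0.1 rad ajar, board (508.6, -66) at 2.6°, cup (465, 404). These agree with the given sizes, so I'll go for the flap.

```bash
cat >> h.py <<'E'
from scipy.spatial.transform import Rotation as Ro
O=np.array([617.4,219.4,0]); YAW=np.radians(6.3)
def rot(yaw,t=0.):
    M=np.array([[-np.cos(t),0,np.sin(t)],[0,1,0],[-np.sin(t),0,-np.cos(t)]])
    return (Ro.from_euler('z',yaw)*Ro.from_matrix(M)).as_quat()
def D(x,y,z): return O+Ro.from_euler('z',YAW).apply([x,y,z])
def bar(a,dz=-15): return D(-58-60*np.sin(a),0,30+60*np.cos(a)+dz)
def st(t=""): print(t,r.get_time(),r.get_position(),np.round(r.get_force(),1),r.get_opening(),r.get_gripper_force())
E
python3 - <<'E'
from h import *
c=dict(np.load("pics/top0.npz")); P=cloud(c); print("plinth",np.median(P[185:190,186:190].reshape(-1,3),0))
q=rot(YAW)
r.move_ptp(bar(0.1,60),q)
print(r.line_to(bar(0.1),until_force=8)); st("down")
r.set_gripper(40,25); st("grip")
for a in np.linspace(0.1,1.571,9)[1:]:
    r.line_to(bar(a),velocity=90)
st("open")
r.line_to(bar(1.571)+[0,0,-2],velocity=50); st("press")
r.set_gripper(75); st("rel")
r.line_to(bar(1.571,90),velocity=250)
r.move_ptp(D(-160,0,170),rot(YAW,0.44))
c=snap("top"); im=c["image"]; np.savez("pics/t1.npz",**c)
cv2.imwrite("pics/c3.png",cv2.resize(im[110:260,110:260],(600,600),interpolation=cv2.INTER_CUBIC)); st()
E
```

```text
plinth [609.47470827 265.43244085  10.14716032]
False
down 2.3417 [553.94487351 212.89593813  75.36756556] [ 0.7  0.7 -0.4] 85.72798163145626 0.0
grip 2.8 [554.67389423 212.4050904   76.18944594] [-1.   0.1  4.5] 43.328385866548736 26.45281797274947
open 5.0 [500.10929943 206.39127146  15.5891656 ] [-1.1 -1.7  4.7] 43.27869868243673 30.034359991550446
press 5.25 [500.11597522 206.4151731   15.29714801] [-4.1 -2.9 12.8] 43.14170353037325 30.83342358469963
rel 5.6667 [499.39303931 206.44900958  12.11874933] [ 0.4 -0.6  0.7] 74.67231503486103 0.0
 6.9667 [458.37757189 201.68905735 168.7690905 ] [ 0.2 -0.4  1. ] 74.91938405262015 0.0
```

View pics/c3.png

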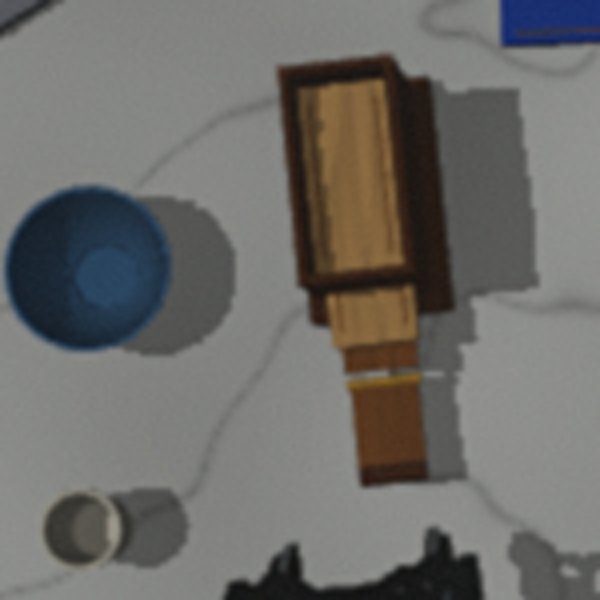

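The flap lies level and open ((390,430), bar at (393,473)), and the nose is free at (375,318). The plinth is only 10 mm high, so there is no obstacle. Now I'll draw the saucer with the tool tilted.

Run:
```python
from h import *
t=0.44; q=rot(YAW,t)
def g(x,z,d=13): return D(x+d*np.sin(t),1,z-d*np.cos(t))
r.set_gripper(80)
r.move_ptp(g(-60,110),q)
r.line_to(g(-45,75),velocity=200)
print(r.line_to(g(-24,47),velocity=80,until_force=8)); st("at")
r.set_gripper(50,50); st("grip")
r.line_to(g(-70,47),velocity=50); st("pull1")
r.line_to(g(-133,47),velocity=50); st("pull2")
r.dwell(0.3)
c=snap("top"); im=c["image"]; np.savez("pics/t2.npz",**c)
s=snap("scene"); np.savez("pics/s2.npz",**s)
a=cv2.resize(im[110:260,130:230],(400,600),interpolation=cv2.INTER_CUBIC)
b=cv2.resize(s["image"][170:290,290:370],(400,600),interpolation=cv2.INTER_CUBIC)
cv2.imwrite("pics/c4.png",np.hstack([a,b]))
```

```text
False
at 8.6917 [598.98551365 218.39936999  35.5057744 ] [0.1 0.4 0.5] 80.00267842735984 0.0
grip 9.0417 [599.44280603 218.61203754  36.4028297 ] [-2.5 -0.2  3.4] 54.74160443486541 54.86190855503082
pull1 10.1083 [553.44339765 213.54988671  36.32822667] [-1.5 -1.1  8.3] 54.603903644125516 55.18390595912933
pull2 11.5167 [490.01407146 206.31656973  34.64628329] [ 0.9 -0.7  5.9] 54.24299519864699 54.84544336795807
```

View pics/c4.png

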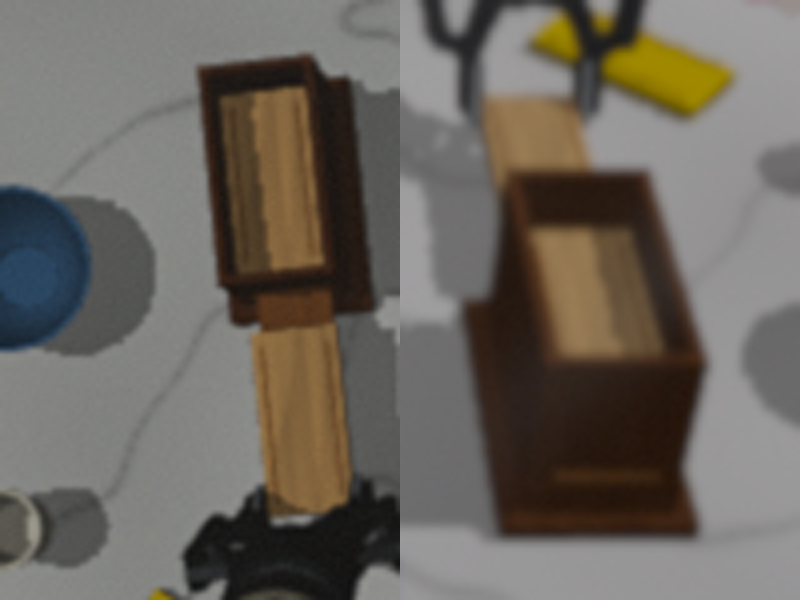

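The saucer is out past the gate (left (300,415)). The upper three lie one step lower in the chute. I'll let go, find its centre, and regrip it there with the tool vertical.

Run:
```python
from h import *
t=0.44; q=rot(YAW,t)
r.set_gripper(80); st("rel")
p=np.array(r.get_position()); ax=Ro.from_quat(q).apply([0,0,1])
r.line_to(p-70*ax,velocity=200)
r.move_ptp(D(-230,0,230),rot(YAW))
c=snap("top"); np.savez("pics/t3.npz",**c); im=c["image"].astype(int)
b,rr=im[...,0],im[...,2]; m=np.zeros(b.shape,bool); m[190:250,185:235]=1
R=mrect(c,m&(rr>105)&(rr>b+30),50,"saucer")
v=Ro.from_euler('z',-YAW).apply(np.r_[R[0],0]-O); print("in disp",v,r.get_time())
m=np.zeros(b.shape,bool); m[125:182,170:220]=1; Z=cloud(c)[...,2]; mm=m&(rr>105)&(rr>b+30)
mrect(c,mm,76,"top saucer"); print(np.median(Z[mm]))
```

```text
rel 12.2917 [489.05365808 205.94672635  33.31847846] [-0.4  0.1  0.3] 80.35543762281948 0.0
saucer 998 c [533.3 212.1] [119.3  55.2] 6.66 mean [533.2 212.2] px (np.float64(205.0), np.float64(214.9))
in disp [-84.37394137   2.01081333   0.        ] 13.5417
top saucer 583 c [686.5 219.5] [114.   34.3] 6.29 mean [686.9 219.1] px (np.float64(201.3), np.float64(153.9))
76.72536857575597
```

Run:
```python
from h import *
q=rot(YAW); s=np.array([533.3,212.1,0])
r.move_ptp(s+[0,0,110],q)
print(r.line_to(s+[0,0,36],velocity=120,until_force=8)); st("at")
r.set_gripper(50,40); st("grip")
r.line_to(s+[0,0,120],velocity=120)
yb=np.radians(2.6); B=np.array([508.6,-66,0])
r.move_ptp(B+[0,0,110],rot(yb))
r.line_to(B+[0,0,25],velocity=120); st("above")
print(r.line_to(B+[0,0,8],velocity=20,until_force=4)); st("down")
```

```text
False
at 15.0833 [533.94286207 212.35510093  37.19193679] [0.  0.1 0.6] 80.03905482648754 0.0
grip 15.425 [534.4558255  212.43121924  37.77330518] [-0.4 -0.2  5.3] 55.03701790899777 42.620733976364136
above 18.2167 [509.3228159  -65.8928748   25.72640504] [ 0.3 -0.2 -0.5] 54.878846347895504 42.23091423511505
True
down 18.875 [508.93642279 -66.04198826  11.87279896] [ 0.4 -0.3  5.4] 54.99769523601582 42.827709317207336
```

Run:
```python
from h import *
B=np.array([508.6,-66,0])
r.set_gripper(70); st("rel")
r.line_to(B+[0,0,110],velocity=200)
q=rot(YAW)
r.move_ptp(bar(1.571,80),q)
c=snap("top"); im=c["image"].astype(int); b,rr=im[...,0],im[...,2]; m=np.zeros(b.shape,bool); m[180:270,275:350]=1
mrect(c,m&(rr>105)&(rr>b+30)&(im[...,1]>85),24,"saucer on board")
print(r.line_to(bar(1.571),velocity=150,until_force=8)); st("bar")
r.set_gripper(40,25)
for a in np.linspace(1.571,0.0,9)[1:]: r.line_to(bar(a),velocity=90)
st("up"); r.line_to(bar(0)+[3,0.3,0],velocity=30); st("push")
r.set_gripper(75); r.line_to(bar(0,40),velocity=200)
r.move_ptp(D(-125,0,120),q); r.set_gripper(0)
r.line_to(D(-110,0,80),velocity=150)
print(r.line_to(D(-66,0,80),velocity=40,until_force=10)); st("pushed")
r.line_to(D(-120,0,85),velocity=150); r.line_to(D(-200,60,180),velocity=250)
c=snap("top"); s=snap("scene"); np.savez("pics/t5.npz",**c)
a=cv2.resize(c["image"][110:260,120:360],(800,500),interpolation=cv2.INTER_CUBIC)
cv2.imwrite("pics/c5.png",a)
im=c["image"].astype(int); b,rr=im[...,0],im[...,2]; m=np.zeros(b.shape,bool); m[202:214,185:225]=1; mrect(c,m&(rr>b+12),97,"bar"); st()
m[:]=0;m[180:270,275:350]=1
mrect(c,m&(rr>105)&(rr>b+30)&(im[...,1]>85),24,"saucer on board")
```

```text
rel 19.175 [507.36170661 -65.62799983  10.41776028] [-0.3 -0.4 -0.6] 70.02439729930292 0.0
saucer on board 94 c [458.7 -57.9] [20.1 33.8] 5.01 mean [457.9 -56.3] px (np.float64(309.5), np.float64(244.0))
False
bar 21.7083 [500.96973546 206.22915617  15.84823954] [-0.9  0.4  1. ] 70.02306187897555 0.0
up 24.3167 [560.18935182 213.00086854  75.49736582] [-1.8 -1.8  0.3] 43.27652983943179 25.822045281529427
push 24.5667 [562.76502017 213.3355191   75.49961414] [-2.9 -2.3  3.3] 43.4341174651593 25.661559998989105
True
pushed 27.775 [541.9462084  210.96714748  79.10028049] [0.4 1.1 0.6] -0.32002022164235394 0.0
bar 100 c [556.6 208. ] [54.6 12.4] 89.76 mean [558.1 209.4] px (np.float64(203.4), np.float64(203.9))
 29.0167 [412.1500716  256.23316821 178.02337613] [-0.5 -0.8 -0.3] -0.1248163420418564 0.0
saucer on board 642 c [523.2 -64.2] [86.5 54.7] 2.44 mean [524.2 -63.4] px (np.float64(312.0), np.float64(218.4))
```

View pics/c5.png

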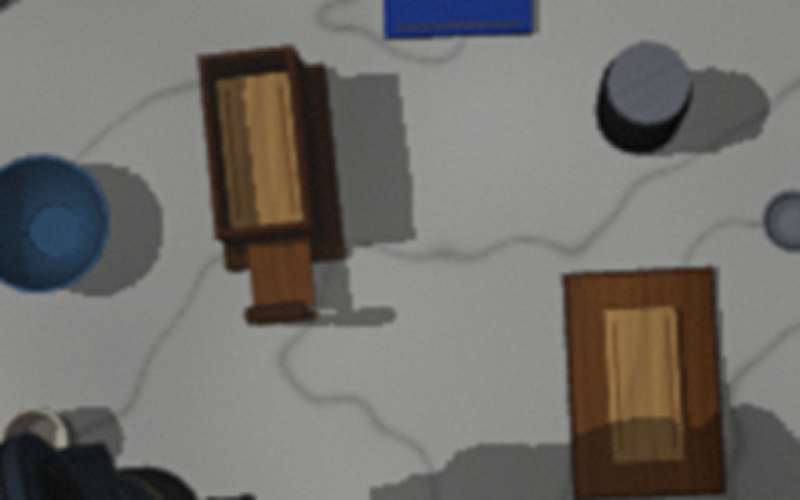

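The flap is upright at (280,313) and the saucer lies mid-board at about (645,386), partly in the arm's shadow. I'll push the flap once more to be sure it is home, then take the cup.

Run:
```python
from h import *
q=rot(YAW)
r.move_ptp(D(-120,0,85),q); r.line_to(D(-85,0,83),velocity=150)
print(r.line_to(D(-64,0,83),velocity=30,until_force=25)); st("pushed")
p=np.array(r.get_position()); print(Ro.from_euler('z',-YAW).apply(p-O))
r.line_to(D(-120,0,90),velocity=200)
C=np.array([465,404,0]); qc=rot(np.arctan2(404,465)-0.4)
r.line_to(D(-150,0,140),velocity=250); r.set_gripper(85)
c=snap("top"); im=c["image"].astype(int); b,g,rr=im[...,0],im[...,1],im[...,2]
m=np.zeros(b.shape,bool); m[228:258,116:142]=1; Rc=mrect(c,m&(rr>b+6),50,"cup")
m[:]=0; m[180:270,275:350]=1
print(im[225,300],im[240,312],im[225,312])
mrect(c,m&(rr>45)&(rr>b*1.3)&(g>0.70*rr),24,"saucer")
r.move_ptp(C+[0,0,120],qc)
print(r.line_to(C+[0,0,25],velocity=120,until_force=6)); st("at")
r.set_gripper(45,25); st("grip")
r.line_to(C+[0,0,110],velocity=100); st("lift")
c=snap("top"); im=c["image"].astype(int); b,g,rr=im[...,0],im[...,1],im[...,2]; np.savez("pics/t6.npz",**c)
mrect(c,m&(rr>45)&(rr>b*1.3)&(g>0.70*rr),24,"saucer")
```

```text
True
pushed 30.5917 [541.91897633 211.22158615  82.47099388] [-1.2 -0.2  1.4] -0.14009868564841352 0.8184225205332041
[-75.92264302   0.15383409  82.47099388]
cup 26 c [459.2 427. ] [31.7  6.4] 14.0 mean [459.  426.5] px (np.float64(121.0), np.float64(244.2))
[21 36 55] [41 66 88] [40 65 84]
saucer 1022 c [507.3 -64.9] [120.4  58.2] 1.74 mean [507.1 -64.7] px (np.float64(312.6), np.float64(225.0))
False
at 33.95 [465.80705112 404.26631328  26.09428494] [1.1 0.3 0.6] 84.74797590192773 0.0
grip 34.3667 [465.70383444 404.73502668  26.54943617] [-0.7  0.   4.9] 51.76294395257331 26.2712355167605
lift 35.3667 [464.45012232 403.60418062 108.89214115] [ 0.6 -0.9 -0.9] 52.24950612033767 26.307477043010294
saucer 1016 c [507.2 -65.1] [119.5  57.9] 2.61 mean [507.2 -65. ] px (np.float64(312.7), np.float64(225.0))
```

The stop position is identical at 10 N and 25 N, so the flap is home. The cup is held, and the saucer measures (507.2, -65) on the board.

Run:
```python
from h import *
S=np.array([507.2,-65,0]); q=rot(0.0)
r.line_to([464.5,403.6,160],velocity=200)
r.move_ptp(S+[0,0,130],q)
r.line_to(S+[0,0,62],velocity=100)
print(r.line_to(S+[0,0,46],velocity=15,until_force=3)); st("down")
r.set_gripper(80); st("rel"); r.line_to(S+[0,0,160],velocity=120); r.move_ptp([350,150,250],q)
c=snap("top"); s=snap("scene"); P=cloud(c); im=c["image"].astype(int); b,g,rr=im[...,0],im[...,1],im[...,2]
m=np.zeros(b.shape,bool); m[180:270,280:345]=1; mrect(c,m&(P[...,2]>60)&(P[...,2]<90),74,"cup rim")
mrect(c,m&(rr>45)&(rr>b*1.3)&(g>0.70*rr),24,"saucer")
cv2.imwrite("pics/c6.png",np.hstack([cv2.resize(c["image"][120:270,170:345],(400,343)),cv2.resize(s["image"][150:290,190:350],(400,343))])); st()
```

```text
True
down 39.125 [506.93188567 -64.96506997  50.49904957] [-1.3  0.6  4.4] 51.52438126377651 26.759225375717506
rel 39.5167 [505.4641991  -64.58334028  48.80200916] [0.7 0.2 0.2] 80.37745810252144 0.0
cup rim 132 c [505.8 -64.8] [50. 50.] 89.46 mean [506.6 -65.9] px (np.float64(314.4), np.float64(224.7))
saucer 692 c [507.2 -66.6] [120.4  61.3] 2.09 mean [506.8 -63.9] px (np.float64(312.3), np.float64(225.1))
 41.775 [350.48914514 149.25713349 249.04544585] [-0.1  0.4  0.6] 79.75509380587864 0.0
```

View pics/c6.png

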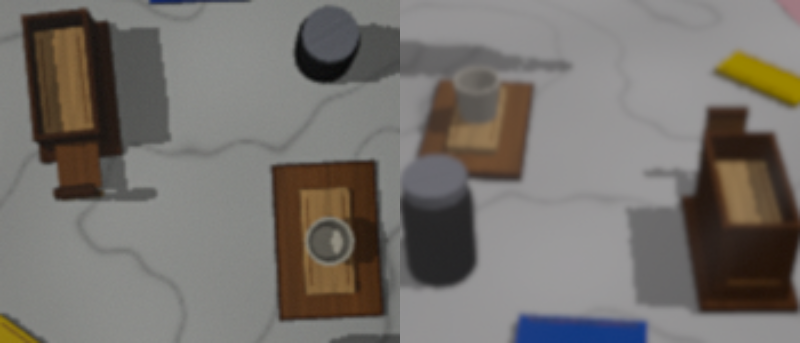

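The cup stands upright in the middle of the saucer ((328,241)), the flap is up ((78,190)) and the stack is flat in the chute.

```bash
python3 -c "
from cell import r
print(r.sign_off())"
```

```text
the job is handed in; nothing more can be done
None
```

The tea place is laid and handed in after about 42 s of robot time: the saucer is flat in the middle of the board, the cup upright on it, the flap fully home and the other three saucers flat in the chute; sign-off returned no verdict, so this rests on the last pictures and readings.

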